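# Shut and relock the dice case's sliding door

### The job

Close up the dice display case: pull the blue plunger knob up, twist it so that it stays out by itself and let go, then slide the glass door shut by its brass tab until the white mark on its rail is under the blue pointer. Then twist the knob back so that the pin drops fully home and locks the door, and let go. Leave the dice cup, the bell and the dish where they stand.

Things in the scene. Friction and masses are not known exactly. Their poses are not given: they have to be found in the camera images.
- case: Fixed glass-topped display case, 180 (x) x 500 (y) x 130 mm high; origin at the centre of its underside, z up. Its -x face, towards the robot, has the glass door, sliding along the case's y. A bracket on its front top edge carries the plunger, vertical axis at (-106, 0) mm in this frame; bracket top 146 mm, brass collar (26 x 24 mm) top 164 mm above the table.
- knob (a point): Centre of the blue plunger knob, an upright flat bar 10 mm thick (its x), 36 mm long (its y), 28 mm high, to be pinched across the 10 mm from above; 190 mm above the table with the pin home. The frame turns and rises with the knob; at twist 0 its axes are the case's. 12 mm of stem shows between knob and collar.
- lift (a joint): Height of the plunger above home, m: 0 = pin home, 0.020 = top. A spring pulls it down, 4 N at home, 9 N at the top. Above 0.014 its cross bar leaves the collar's slot and the knob can turn; turned, it rests on the collar at 0.014, pin 5 mm clear of the door rail. Let down untwisted with no hole below, the pin rests on the rail at 0.009 and falls home once the hole comes under it.
- twist (a joint): Angle of the knob, rad, positive anticlockwise from above, range -1.5 to 1.5; 0 = its length along the case's y, cross bar over the slot. Down in the slot it turns only about 0.2 each way. Raised and turned beyond 0.4, either way, it stays out by itself when released; turned back to within 0.15 of 0 and released it falls back.
- door (a joint): Door position along the case's y, m: 0 = shut, round hole (12 mm, pin 8 mm) under the pin; positive = open, towards the case's +y. Range -0.012 to 0.135: it can overrun shut, so stop it at the mark. At the start the pin stands in a 48 mm slot of the rail: the door rattles only between 0.083 and 0.123. 0.6 kg, about 2 N of friction, stays where left.
- tab (a point): Brass pull tab standing on the door's rail, moving with the door: upright plate 12 mm thick (case x), 30 mm long (case y), 44 mm high from the rail top at 130 mm to 174 mm; this point is on its centre, 155 mm above the table. At door 0 it lies at (-115.5, -205) mm in the case's frame.
- mark (a point): Middle of the thin white bone line, 13 x 3 mm, on top of the door's rail (130 mm high) at the y of the round hole; moves with the door.
- pointer (a point): Front lower tip of the blue pointer, 4 mm wide, on the bracket's front edge, at the y of the plunger's axis in the case's frame; the door is rightly shut when the mark has the same case y.
- cup: Loose inlaid khatam dice cup, 64 mm in diameter, 85 mm high, on the table before the case; origin at the centre of its underside.
- bell: Loose brass hand bell, 60 mm in diameter, 68 mm high, on the rear half of the case's top; origin at the centre of its underside.
- dish: Loose turquoise ceramic dish, 84 mm in diameter, 24 mm high, on the rear half of the case's top; origin at the centre of its underside.

How it is judged:
On the way, in this order (a step that is already met when the one before it is completed fails the run):
1. the plunger stays out by itself: raised, twisted and not touched (value of joint lift above 0.011 m and (value of joint twist above 0.3 rad or value of joint twist below -0.3 rad) and contact force between the fingers and anything else below 0.2 N), for 0.2 s.
2. the door is slid to within 25 mm of shut while the plunger is still out (value of joint lift above 0.011 m and value of joint door below 0.025 m), for 0.1 s.
At the end, for the whole second after the job is handed in: The pin is home in the round hole (lift under 3 mm), the knob is twisted back within 0.3 rad of its start direction, the door rests shut within 5 mm, and cup, bell and dish are within 30 mm of where they stood (value of joint lift below 0.003 m and value of joint twist between -0.3 and 0.3 rad and value of joint door between -0.005 and 0.005 m and velocity of joint door between -0.01 and 0.01 m/s and distance of each of cup, bell, dish from where it was at the start of the episode below 0.03 m); the robot touches nothing.
It fails at once if the cup, bell or dish is knocked over or moved by more than 30 mm (angle between any of cup, bell, dish's own z axis and vertical above 0.6 rad or distance of any of cup, bell, dish from where it was at the start of the episode above 0.03 m).
It also fails if it takes over 67 s, if anything falls off the work surface, if the arm or the gripper's body presses on something with over 40 N, if the wrist force passes 120 N, or if a joint passes its speed limit or range.

### The arm

A 7-joint arm with a two-finger parallel gripper is mounted at the origin on the work surface. World frame = base frame: x ahead of the robot, y to its left, z up, the work surface at z = 0. Lengths are in m, angles in rad, forces in N, time in s.
With the tool pointing down it reaches from about 0.425 to 0.875 m from the base axis. Payload 8.4 kg.
Tool frame: the origin (TCP) lies midway between the tips of the shut fingers; the grasp point (between the pads) lies 19 mm behind it; z points along the fingers, y is the line along which they close (so a half turn about z gives the same grasp; the last joint's range is limited). The gripper opens to 85 mm and grips with 20 to 120 N. Pads are 22 mm wide; open, the fingers measure 114 mm over their backs; the gripper's body (76 mm by 85 mm) begins 54 mm behind the grasp point. The pads swing forward as they close: fully open they stand 13 mm farther back than shut.
Start: joints at [-1.262, 0.333, 0.04, 1.465, -0.013, 1.343, -0.059], TCP at [0.258, 0.597, 0.197] pointing down, gripper open.
Joint ranges: [-2.58, 2.58], [-0.38, 2.09], [-1.3, 1.39], [0.25, 2.4], [-1.5, 4.64], [0.08, 2.09], [-2.65, 2.65]. Speed limits (rad/s): [2.22, 2.22, 2.79, 2.79, 3.14, 3.14, 3.14].

### API

Orientations are given as a rotation vector (axis times angle).
In Python, from rig import sensors, cams, ctrl, spotter gives the robot as it stands.
- The arm moves only by the tool drive_tool, never from a script. Its argument "plan" is a list of rows, each a list of 5 numbers: the opening in per cent of the stroke, from 0 (shut) to 100 (fully open), then the shift along the tool's x, y, z in m, then the turn about the tool's z in degrees. In form: [[hand, dx, dy, dz, roll], ...]. A call has 1 to 5 rows; each row shifts and turns the commanded pose from where the row before left it, along the tool's axes as they then stand; what a row does not reach is not made up. A row lasts 1/12 s, in which the tool goes at most 41.7 mm and 7.16 degrees, less where a joint would pass 70% of its speed; a pose out of reach is approached as far as the arm can. A call is refused whole if a number of a shift passes 0.0417 or a number of a turn 7.16, either way. A call with a gripper value outside its range is refused whole. The fingers move at their own pace and stop on an object; the grip force is fixed at half the most. Time passes only in rows, so rows that do not move let the fingers close. It gives the time, the measured TCP pose, the force, the opening and the grip force at its end, in the units of the state.
- sensors.get_obs(): the state, without advancing time (a new reading comes with each control period).
- cams.capture(name): name is "side" or "top"; returns the picture (420x560x3 uint8, blue, green, red); there is no depth.
- cams.camera_info(name): a dict with "vfov" (degrees; the focal length in pixels is half the picture's height over the tangent of half this angle, whatever the lens; pixels are square), "cx", "cy" (the principal point, pixels), "R" (3x3) and "t" (3): a world point X has camera coordinates R X + t. Camera axes: x right, y down, z forward; pixel columns grow to the right and rows downward; lengths in m; the calibration is good to about 2 mm. A picture is of the moment at which its call begins. camera_info takes no time and is no camera call.
- ctrl.hand_in(): hands the job in; it is judged then, once.
Trained networks look in the newest picture that a camera, given by its name, has taken for a name from the list of things; names that differ only in an ending like _2 or _b are one class to them, and where a whole thing is asked for, a point or a joint stands for the part that bears it (a point fixed in the world has none). Each returns a list of dicts, best first, with "confidence" (0 to 1); they miss things now and then, are a little off and sometimes report something else, mostly with a low value. They report only what shows in the picture. A call takes as long as a camera call.
- spotter.search_frame(camera, target): "position" ([x, y, z] in m, in the coordinates of the camera as it stood for that picture, good to about 4 mm: the middle of the surface that is visible of it).
- spotter.pinpoint(camera, target): "position" ([x, y, z] in m, in the coordinates of the camera as it stood for that picture, good to about 4 mm: a listed point, or the origin of a listed thing).
The state is a dict: "time": time; "joint_positions": joint angles; "dq": joint speeds; "joint_efforts": joint torques, N m; "tool_pos": TCP position; "tool_rot": TCP orientation; "ft_force": force on the tool from outside, world axes, zero at the start; "moment": the same for the moment, N m; "finger_gap": finger opening in m; "finger_force": force on a finger pad.
Only numpy, scipy, OpenCV 4.12 (cv2) and the standard library are available. Lean on these libraries where they do the work, as an engineer would, in place of code of your own. Each camera call takes 0.05 s, during which the arm holds its last target. There are 200 camera calls.

## Working session

There is one attempt and no reset: what is moved stays moved. The work goes in short steps, Python scripts to look and compute and a tool call to move; the robot and the scene stay as the last step left them, time stands still between calls to the robot, and variables do not carry over. Pictures are saved under pics/ and viewed, at most 10 in all, crops included, and the job is handed in when it is done.

Besides the shell and the picture viewer there is one more tool, called after "Call:" by a JSON object that holds its "method" and its "body". drive_tool: Moves the arm, as the interface text tells. Its arguments: {"type":"object","properties":{"plan":{"type":"array"}},"required":["plan"]}

```bash
mkdir -p pics; cat > h.py <<'E'
import numpy as np, cv2
from scipy.spatial.transform import Rotation as Ro
from rig import sensors, cams, ctrl, spotter
np.set_printoptions(precision=4,suppress=True)
def w(cam,p):
    c=cams.camera_info(cam); return np.array(c["R"]).T@(np.array(p)-np.array(c["t"]))
def find(cam,t,fn=None):
    r=(fn or spotter.pinpoint)(cam,t)
    return [(round(d["confidence"],2),w(cam,d["position"])) for d in r[:2]]
def proj(cam,X):
    c=cams.camera_info(cam); p=np.array(c["R"])@np.array(X)+np.array(c["t"])
    f=210/np.tan(np.radians(c["vfov"])/2); return np.array([c["cx"]+f*p[0]/p[2],c["cy"]+f*p[1]/p[2]])
def ray(cam,u,v,z):
    c=cams.camera_info(cam);f=210/np.tan(np.radians(c["vfov"])/2)
    R=np.array(c["R"]);o=-R.T@np.array(c["t"]);d=R.T@np.array([(u-c["cx"])/f,(v-c["cy"])/f,1])
    return o+d*(z-o[2])/d[2]
def snap(cam,name):
    im=cams.capture(cam); cv2.imwrite(f"pics/{name}.png",im); return im
E
python3 - <<'E'
from h import *
o=sensors.get_obs()
for k in o: print(k,np.array(o[k]))
print(Ro.from_rotvec(o["tool_rot"]).as_matrix())
for c in ("side","top"):
    i=cams.camera_info(c);print(c,i["vfov"],i["cx"],i["cy"],-np.array(i["R"]).T@i["t"])
    snap(c,c+"0")
    for t in ("case","knob","tab","mark","pointer","cup","bell","dish"): print(c,t,find(c,t))
a=np.hstack([cv2.imread("pics/side0.png"),cv2.imread("pics/top0.png")])
E
```

```text
time 0.0
joint_positions [-1.2622  0.3339  0.0398  1.4663 -0.0134  1.3433 -0.0585]
dq [-0.0005 -0.001  -0.0015  0.     -0.0004 -0.0006  0.0006]
joint_efforts [ -0.0005 -65.8542   1.3652 -40.5576   0.0168   0.0125  -0.    ]
tool_pos [0.2576 0.5962 0.1959]
tool_rot [-0.636  -3.0763  0.0026]
ft_force [-0.1931 -0.1848 -0.3206]
moment [0.0577 0.0202 0.0121]
finger_force 0.0
finger_gap 0.08555160371371004
[[-0.918   0.3966 -0.0006]
 [ 0.3966  0.918  -0.0015]
 [-0.0001 -0.0017 -1.    ]]
side 51.57967532271384 280.88949753678435 215.6602083946089 [ 0.4736 -0.451   0.6357]
side case []
side knob [(0.55, array([0.5514, 0.1106, 0.1883]))]
side tab [(0.79, array([0.5312, 0.0225, 0.1511]))]
side mark [(0.56, array([0.5347, 0.227 , 0.1233]))]
side pointer [(0.58, array([0.5225, 0.1158, 0.138 ]))]
side cup [(0.87, array([ 0.4245,  0.0361, -0.0041])), (0.33, array([0.6992, 0.2543, 0.1287]))]
side bell [(0.93, array([0.6997, 0.2514, 0.1284]))]
side dish [(0.92, array([ 0.6824, -0.0626,  0.1279]))]
top 56.23069664270821 279.2646806295748 206.39798700500296 [0.4953 0.0174 0.9113]
top case [(0.84, array([0.6545, 0.107 , 0.0022]))]
top knob [(0.57, array([0.5475, 0.1105, 0.1906]))]
top tab [(0.71, array([0.5283, 0.0207, 0.1566]))]
top mark [(0.84, array([0.5343, 0.2311, 0.1298])), (0.6, array([0.427 , 0.0395, 0.0002]))]
top pointer [(0.92, array([0.5298, 0.1139, 0.1382]))]
top cup [(0.6, array([ 0.431 ,  0.0382, -0.0013]))]
top bell [(0.74, array([0.6953, 0.2547, 0.1289])), (0.34, array([0.5356, 0.2313, 0.1279]))]
top dish [(0.84, array([ 0.688 , -0.058 ,  0.1303]))]
```

View pics/side0.png

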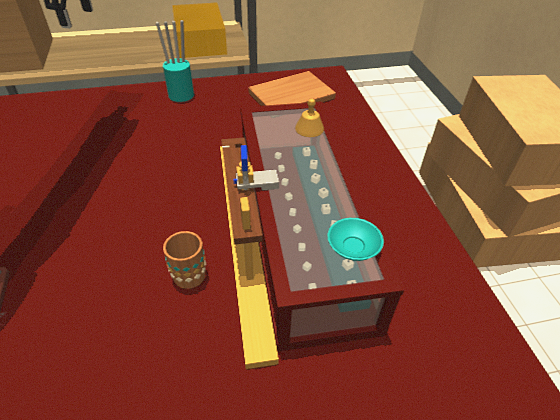

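View pics/top0.png

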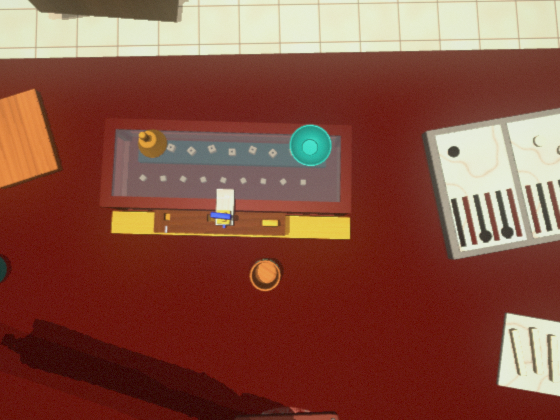

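The side view shows the blue knob at (244,157), the tab at (245,212) and the cup at (185,260). In the top view the knob is at (222,216), the tab at (270,223), the mark at (167,229) and the cup at (265,275). The case is almost square to the world axes. Next I'll refine the yaw and the knob and tab positions.

```bash
python3 - <<'E'
from h import *
im=cv2.imread("pics/top0.png"); h=cv2.cvtColor(im,cv2.COLOR_BGR2HSV)
def blob(m,nm,z):
    n,l,s,c=cv2.connectedComponentsWithStats(m)
    for i in range(1,n):
        if s[i,4]>8: print(nm,s[i],c[i],ray("top",*c[i],z))
blue=cv2.inRange(h,(108,150,70),(130,255,255)); blob(blue,"blue",0.204)
yel=cv2.inRange(h,(20,120,120),(32,255,255)); 
blob(yel,"yellow",0.174)
# rail bottom edge: last yellow row by column
for u0,u1 in((115,150),(290,346)):
    us=np.arange(u0,u1); v=[np.where(yel[200:260,u])[0].max()+200 if yel[200:260,u].any() else np.nan for u in us]
    print(u0,np.nanmedian(v))
# dish/bell check + case front/back edges by gradient
g=cv2.cvtColor(im,cv2.COLOR_BGR2GRAY)
print(g[112:132,180],g[112:132,280])
for u,v in((112,235),(350,238),(106,120),(352,125)): print(ray("top",u,v,0.13))
c=im[180:255,100:360]; cv2.imwrite("pics/c0.png",cv2.resize(c,None,fx=3,fy=3,interpolation=cv2.INTER_CUBIC))
E
```

```text
blue [211 213  19   6  73] [220.1507 215.2603] [0.5455 0.1124 0.204 ]
yellow [139 133   4   4   9] [140.8889 134.4444] [0.7059 0.2649 0.174 ]
yellow [ 111  211  239   28 2486] [241.8821 225.7405] [0.5269 0.0761 0.174 ]
yellow [217 211  13   2  21] [223.9524 211.381 ] [0.5547 0.1092 0.174 ]
yellow [217 219  13   5  57] [222.8421 221.2105] [0.5363 0.1115 0.174 ]
yellow [262 220  16   7  91] [269.3956 222.5824] [0.5314 0.0244 0.174 ]
115 233.0
290 237.0
[56 57 58 58 57 57 56 59 67 72 75 79 75 75 79 73 79 78 77 83] [61 59 60 56 57 59 59 57 61 59 61 72 79 78 79 76 78 78 79 81]
[0.5174 0.3355 0.13  ]
[ 0.4986 -0.1345  0.13  ]
[0.7499 0.35   0.13  ]
[ 0.7281 -0.1486  0.13  ]
```

View pics/c0.png

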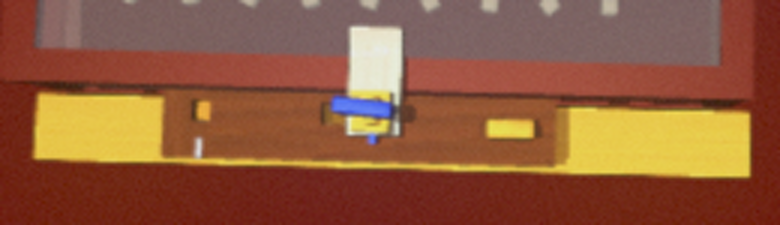

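The crop shows the mark at (166,229) in full-picture pixels, the pointer at (224,226), the knob at (221,215) and the tab at (270,223). The case is yawed about -2.4°. I estimate the knob at (0.546, 0.1115) and the tab at (0.531, 0.023), which puts the door at about 0.117. Next I'll plan the approach to a point above the knob.

```bash
cat >> h.py <<'E'
def path(goal,ang,n):
    """rows to go to goal (TCP) with tool-y heading ang deg, tool down"""
    o=sensors.get_obs(); p=np.array(o["tool_pos"]); R=Ro.from_rotvec(o["tool_rot"]).as_matrix()
    a=np.degrees(np.arctan2(R[1,1],R[0,1])); d=(np.array(goal)-p)/n; r=-(ang-a+180)%360-180 if 0 else (a-ang+180)%360-180
    for i in range(n):
        t=R@Ro.from_euler("z",i*r/n,degrees=True).as_matrix()
        print("[100,"+",".join("%.4f"%x for x in t.T@d)+",%.2f]"%(r/n))
    print("pos",p,"ang",a,"F",np.array(o["ft_force"]),"gap",o["finger_gap"],"ff",o["finger_force"],"t",o["time"])
E
python3 -c "
from h import *
path((.546,.1115,.26),-2.4,15)"
```

```text
[100,-0.0305,-0.0221,-0.0042,4.60]
[100,-0.0321,-0.0196,-0.0042,4.60]
[100,-0.0336,-0.0169,-0.0042,4.60]
[100,-0.0349,-0.0142,-0.0042,4.60]
[100,-0.0359,-0.0113,-0.0042,4.60]
[100,-0.0367,-0.0084,-0.0042,4.60]
[100,-0.0372,-0.0054,-0.0042,4.60]
[100,-0.0375,-0.0024,-0.0042,4.60]
[100,-0.0376,0.0006,-0.0042,4.60]
[100,-0.0374,0.0036,-0.0042,4.60]
[100,-0.0370,0.0066,-0.0042,4.60]
[100,-0.0364,0.0095,-0.0042,4.60]
[100,-0.0355,0.0124,-0.0042,4.60]
[100,-0.0344,0.0152,-0.0042,4.60]
[100,-0.0331,0.0180,-0.0042,4.60]
pos [0.2578 0.5967 0.1968] ang 66.63410510320678 F [ 0.1783 -0.1401 -0.1041] gap 0.08505809783475389 ff 0.0 t 0.9
```

Call:
{"method": "drive_tool", "body": {"plan": [[100, -0.0305, -0.0221, -0.0042, 4.6], [100, -0.0321, -0.0196, -0.0042, 4.6], [100, -0.0336, -0.0169, -0.0042, 4.6], [100, -0.0349, -0.0142, -0.0042, 4.6], [100, -0.0359, -0.0113, -0.0042, 4.6]]}}

```text
time: 1.32
tool_pos: [0.3546, 0.4332, 0.2181]
tool_rot: [-1.242, -2.885, -0.001]
ft_force: [1.1, 0.4, -0.1]
finger_gap: 0.0854
finger_force: 0.0
```

Call:
{"method": "drive_tool", "body": {"plan": [[100, -0.0367, -0.0084, -0.0042, 4.6], [100, -0.0372, -0.0054, -0.0042, 4.6], [100, -0.0375, -0.0024, -0.0042, 4.6], [100, -0.0376, 0.0006, -0.0042, 4.6], [100, -0.0374, 0.0036, -0.0042, 4.6]]}}

```text
time: 1.73
tool_pos: [0.4507, 0.2716, 0.2394]
tool_rot: [-1.793, -2.58, -0.001]
ft_force: [1.4, 0.1, 0.1]
finger_gap: 0.0851
finger_force: 0.0
```

Call:
{"method": "drive_tool", "body": {"plan": [[100, -0.037, 0.0066, -0.0042, 4.6], [100, -0.0364, 0.0095, -0.0042, 4.6], [100, -0.0355, 0.0124, -0.0042, 4.6], [60, -0.0344, 0.0152, -0.0042, 4.6], [60, -0.0331, 0.018, -0.0042, 4.6]]}}

```text
time: 2.15
tool_pos: [0.5467, 0.1098, 0.2604]
tool_rot: [2.271, 2.171, 0.001]
ft_force: [1.0, 0.1, -0.3]
finger_gap: 0.0639
finger_force: 0.0
```

Call:
{"method": "drive_tool", "body": {"plan": [[60, 0, 0, 0, 0], [60, 0, 0, 0, 0]]}}

```text
time: 2.32
tool_pos: [0.547, 0.1089, 0.2602]
tool_rot: [2.272, 2.169, 0.001]
ft_force: [-0.8, 1.1, -0.8]
finger_gap: 0.0512
finger_force: 0.0
```

```bash
python3 -c "
from h import *
path((.546,.1115,.175),-2.4,3)
print(sensors.get_obs()['joint_positions'])
snap('side','s1'); print(find('side','knob'))"
```

```text
[100,0.0009,-0.0004,0.0284,-0.08]
[100,0.0009,-0.0004,0.0284,-0.08]
[100,0.0009,-0.0004,0.0284,-0.08]
pos [0.547  0.1089 0.2602] ang -2.652859914964467 F [-0.84    1.0535 -0.7949] gap 0.05124690445368925 ff 0.0 t 2.3167
[-0.7485  0.1166  0.5223  1.6183 -0.0582  1.4217 -0.2668]
[(0.66, array([0.5476, 0.1136, 0.1882]))]
```

Call:
{"method": "drive_tool", "body": {"plan": [[60, 0.001, -0.0003, 0.028, 0], [60, 0.001, -0.0003, 0.028, 0], [60, 0.0008, -0.0003, 0.029, 0], [60, 0, 0, 0, 0], [0, 0, 0, 0, 0]]}}

```text
time: 2.83
tool_pos: [0.5439, 0.1156, 0.1742]
tool_rot: [-2.263, -2.177, 0.004]
ft_force: [1.0, -0.2, 0.8]
finger_gap: 0.0403
finger_force: 0.0
```

Call:
{"method": "drive_tool", "body": {"plan": [[0, 0, 0, 0, 0], [0, 0, 0, 0, 0], [0, 0, 0, 0, 0], [0, 0, 0, 0, 0], [0, 0, 0, 0, 0]]}}

```text
time: 3.25
tool_pos: [0.5457, 0.1145, 0.1756]
tool_rot: [2.267, 2.175, 0.002]
ft_force: [-0.5, 0.0, -0.1]
finger_gap: 0.0001
finger_force: 0.0
```

Call:
{"method": "drive_tool", "body": {"plan": [[0, 0, 0, 0, 0], [0, 0, 0, 0, 0], [0, 0, 0, 0, 0]]}}

```text
time: 3.5
tool_pos: [0.5453, 0.1144, 0.1749]
tool_rot: [-2.267, -2.175, 0.0]
ft_force: [-0.6, -0.3, 0.1]
finger_gap: -0.0002
finger_force: 0.0
```

```bash
python3 -c "
from h import *
path((.546,.1115,.175),-2.4,1)
im=snap('side','s2'); c=im[90:290,150:350]; cv2.imwrite('pics/s2c.png',cv2.resize(c,None,fx=3,fy=3))"
```

```text
[100,-0.0028,0.0009,-0.0001,0.03]
pos [0.5453 0.1144 0.1749] ang -2.369921945013158 F [-0.5532 -0.3014  0.0563] gap -0.00016197844175281557 ff 0.0 t 3.5
```

View pics/s2c.png

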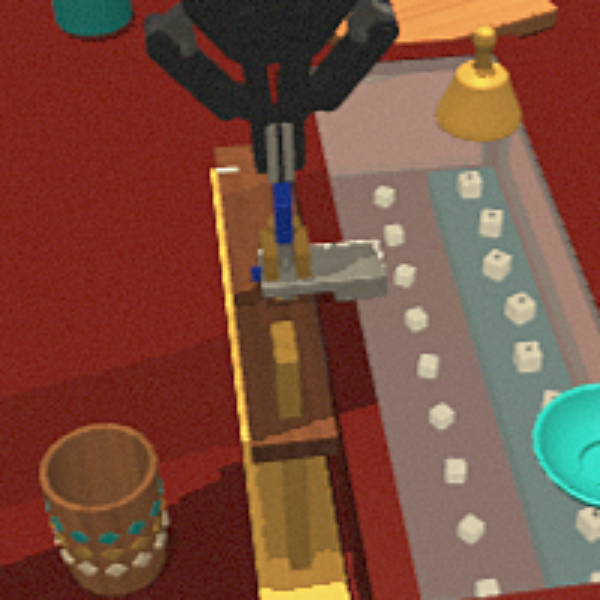

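The fingers have closed on nothing. In the crop they sit at (280,150), above and behind the knob at (283,210). I'll compare the projections with the picture.

```bash
python3 -c "
from h import *
f=lambda X:(proj('side',X)-[150,90])*3
print('tcp',f([.5453,.1144,.1749]),'knob',f([.546,.1115,.19]),'knobtop',f([.546,.1115,.204]), 'knobbot',f([.546,.1115,.176]))
cams.capture('top')
print(find('side','knob'),find('top','knob'),find('side','pointer'),find('top','pointer'))
im=snap('top','t2'); c=im[150:280,140:330]; cv2.imwrite('pics/t2c.png',cv2.resize(c,None,fx=3,fy=3))
o=sensors.get_obs(); print(o['joint_positions'],o['tool_rot'])
"
```

```text
tcp [279.7855 219.2111] knob [280.7725 200.7289] knobtop [279.7289 180.1223] knobbot [281.7871 220.762 ]
[(0.45, array([0.5489, 0.1121, 0.1899]))] [(0.58, array([0.5308, 0.113 , 0.1404]))] [(0.92, array([0.5235, 0.1149, 0.1387]))] [(0.63, array([0.5293, 0.114 , 0.1401]))]
[-0.7436  0.1631  0.5137  1.7472 -0.0841  1.2532 -0.2506] [-2.2669 -2.175   0.0002]
```

View pics/t2c.png

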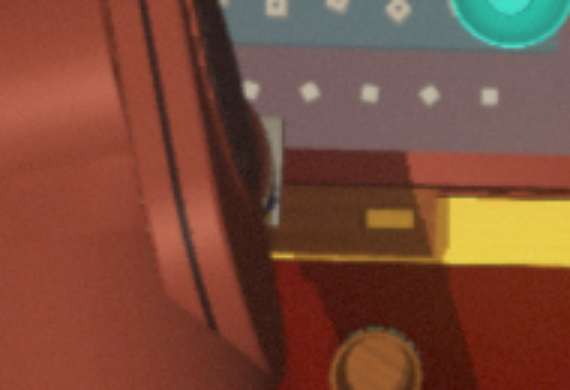

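```bash
python3 -c "
from h import *
out=[]
for n,T in (('s1',(.547,.1089,.2602)),('s2',(.5453,.1144,.1749))):
    im=cv2.imread(f'pics/{n}.png'); im=cv2.resize(im,None,fx=4,fy=4,interpolation=cv2.INTER_CUBIC)
    for dz,c in ((0,(0,255,0)),(.019,(255,255,0)),(.073,(255,0,255))):
        p=proj('side',(T[0],T[1],T[2]+dz)); print(n,dz,p); cv2.circle(im,tuple(int(v*4) for v in p),4,c,1)
    out.append(im[200:800,780:1180])
cv2.imwrite('pics/cmp.png',np.hstack(out))
"
```

```text
s1 0 [242.66   121.2499]
s1 0.019 [242.1277 110.3744]
s1 0.073 [240.4843  76.8   ]
s2 0 [243.2618 163.0704]
s2 0.019 [242.7895 153.9857]
s2 0.073 [241.3423 126.154 ]
```

View pics/cmp.png

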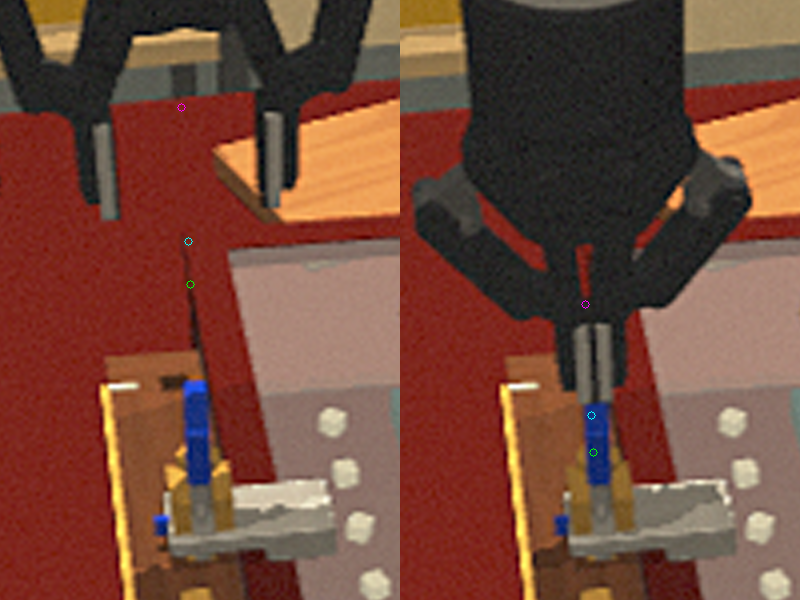

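Read together, the two pictures show the closed fingertips at row 151 in the side image, where the reported TCP should project to row 163. They also hide the rear of the knob's top. So the tips really are about 26 mm higher than reported, level with the knob's top. I'll open, go lower in small steps while watching the force, and close again.

Call:
{"method": "drive_tool", "body": {"plan": [[50, 0, 0, 0, 0], [50, 0, 0, 0, 0], [50, 0, 0, 0, 0], [50, 0, 0, 0, 0], [50, 0, 0, 0, 0]]}}

```text
time: 4.27
tool_pos: [0.5453, 0.1144, 0.1748]
tool_rot: [-2.267, -2.175, -0.0]
ft_force: [-0.3, -0.6, -0.2]
finger_gap: 0.0425
finger_force: 0.0
```

Call:
{"method": "drive_tool", "body": {"plan": [[50, 0, 0, 0.007, 0], [50, 0, 0, 0.007, 0], [50, 0, 0, 0, 0]]}}

```text
time: 4.52
tool_pos: [0.5443, 0.1142, 0.1589]
tool_rot: [-2.266, -2.175, 0.004]
ft_force: [-0.3, 0.2, 0.0]
finger_gap: 0.0427
finger_force: 0.0
```

Call:
{"method": "drive_tool", "body": {"plan": [[0, 0, 0, 0, 0], [0, 0, 0, 0, 0], [0, 0, 0, 0, 0], [0, 0, 0, 0, 0], [0, 0, 0, 0, 0]]}}

```text
time: 4.93
tool_pos: [0.5458, 0.1146, 0.1612]
tool_rot: [2.266, 2.175, 0.002]
ft_force: [3.2, 1.6, 0.7]
finger_gap: 0.0078
finger_force: 60.9
```

```bash
python3 -c "
from h import *
path((.546,.1115,.175),-2.4,1)
im=snap('side','s3')"
```

```text
[100,-0.0031,0.0004,-0.0138,0.04]
pos [0.5458 0.1146 0.1612] ang -2.3607015026770233 F [3.1536 1.5625 0.7014] gap 0.00782504593246011 ff 60.886470079422 t 4.9333
```

It's gripped: 61 N with the knob between the pads. Now lift and twist.

Call:
{"method": "drive_tool", "body": {"plan": [[0, 0, 0, -0.006, 0], [0, 0, 0, -0.006, 0], [0, 0, 0, -0.006, 0], [0, 0, 0, 0, 0]]}}

```text
time: 5.32
tool_pos: [0.5455, 0.1146, 0.1792]
tool_rot: [2.266, 2.175, 0.001]
ft_force: [4.8, 1.4, -9.4]
finger_gap: 0.0076
finger_force: 59.8
```

```bash
python3 -c "
from h import *
path((.546,.1115,.175),-2.4,1)
im=snap('side','s4'); print(find('side','knob'))
g=lambda n:cv2.resize(cv2.imread(f'pics/{n}.png')[90:210,200:300],None,fx=4,fy=4,interpolation=cv2.INTER_CUBIC)
cv2.imwrite('pics/cmp2.png',np.hstack([g('s3'),g('s4')]))"
```

```text
[100,-0.0030,0.0006,0.0042,0.04]
pos [0.5455 0.1146 0.1792] ang -2.358605004702811 F [ 4.819   1.4391 -9.3532] gap 0.007636986580464938 ff 59.750075340270996 t 5.3167
[(0.69, array([0.5485, 0.1087, 0.2073]))]
```

View pics/cmp2.png

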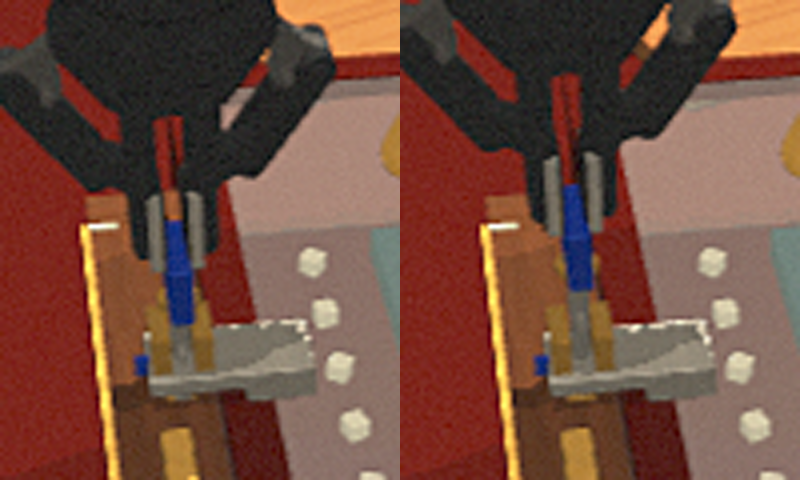

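The knob has risen with the fingers: 12 mm of stem became about 30 mm, and the force is -9.4 N, as the spring should give. Now twist.

Call:
{"method": "drive_tool", "body": {"plan": [[0, 0, 0, 0, -6], [0, 0, 0, 0, -7], [0, 0, 0, 0, -7], [0, 0, 0, 0, -7], [0, 0, 0, 0, -7]]}}

```text
time: 5.83
tool_pos: [0.5442, 0.1141, 0.1775]
tool_rot: [-1.523, -2.746, 0.003]
ft_force: [2.1, 0.8, -9.0]
finger_gap: 0.008
finger_force: 59.8
```

Call:
{"method": "drive_tool", "body": {"plan": [[0, 0, 0, 0, -7], [0, 0, 0, 0, -7], [0, 0, 0, 0.003, 0], [0, 0, 0, 0, 0]]}}

```text
time: 6.17
tool_pos: [0.5441, 0.1139, 0.1749]
tool_rot: [-1.191, -2.905, 0.003]
ft_force: [-3.3, -0.7, -4.6]
finger_gap: 0.0079
finger_force: 60.3
```

Call:
{"method": "drive_tool", "body": {"plan": [[60, 0, 0, 0, 0], [60, 0, 0, 0, 0], [60, 0, 0, 0, 0], [60, 0, 0, 0, 0], [60, 0, 0, 0, 0]]}}

```text
time: 6.58
tool_pos: [0.5456, 0.1146, 0.1762]
tool_rot: [1.187, 2.908, 0.001]
ft_force: [-0.0, -0.8, 0.7]
finger_gap: 0.0511
finger_force: 0.0
```

```bash
python3 -c "
from h import *
path((.531,.023,.26),-2.4,1)
im=snap('side','s5'); print(find('side','knob'),find('side','tab'))"
```

```text
[100,-0.0537,-0.0756,-0.0838,48.00]
pos [0.5456 0.1146 0.1762] ang 45.59675705293765 F [-0.0413 -0.7799  0.7099] gap 0.05110495276999605 ff 0.0 t 6.5833
[(0.61, array([0.5482, 0.1125, 0.2009]))] [(0.59, array([0.5347, 0.0228, 0.1564]))]
```

Call:
{"method": "drive_tool", "body": {"plan": [[60, 0, 0, -0.035, 0], [60, 0, 0, -0.03, 0], [60, 0, 0, 0, 0]]}}

```text
time: 6.98
tool_pos: [0.5478, 0.1148, 0.2467]
tool_rot: [1.185, 2.903, 0.009]
ft_force: [0.5, -0.1, 0.3]
finger_gap: 0.0514
finger_force: 0.0
```

```bash
python3 -c "
from h import *
path((.5315,.023,.22),-2.4,7)
im=snap('side','s6'); print(find('side','knob'),find('side','tab'))
g=lambda n:cv2.resize(cv2.imread(f'pics/{n}.png')[90:210,200:300],None,fx=4,fy=4,interpolation=cv2.INTER_CUBIC)
cv2.imwrite('pics/cmp3.png',np.hstack([g('s5'),g('s6')]))"
```

```text
[100,-0.0075,-0.0110,0.0038,6.86]
[100,-0.0088,-0.0101,0.0038,6.86]
[100,-0.0099,-0.0089,0.0038,6.86]
[100,-0.0109,-0.0077,0.0038,6.86]
[100,-0.0117,-0.0063,0.0038,6.86]
[100,-0.0124,-0.0049,0.0038,6.86]
[100,-0.0129,-0.0034,0.0038,6.86]
pos [0.5478 0.1148 0.2467] ang 45.60417778894485 F [ 0.543  -0.1401  0.2736] gap 0.051445881285230054 ff 0.0 t 6.9833
[(0.63, array([0.5453, 0.1133, 0.2026]))] [(0.85, array([0.532 , 0.0225, 0.1555]))]
```

View pics/cmp3.png

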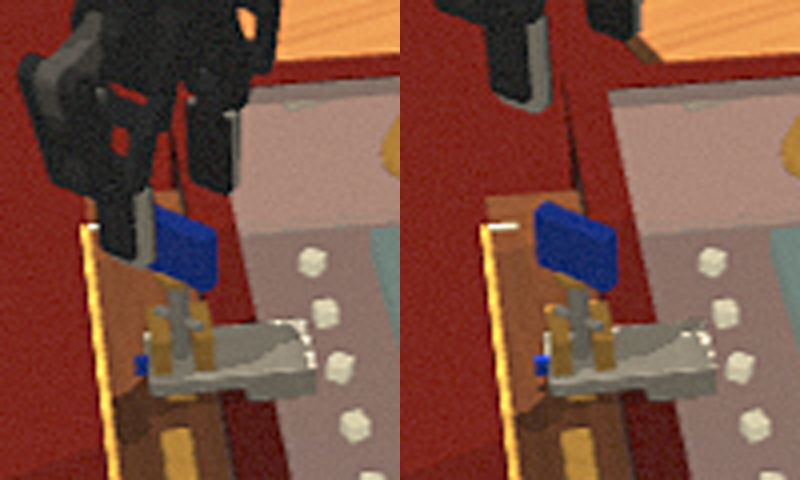

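The knob now stands out by itself, turned about 45° with its cross bar resting on the collar, and nothing touches it. Now go to the tab.

Call:
{"method": "drive_tool", "body": {"plan": [[60, -0.0075, -0.011, 0, 6.86], [60, -0.0088, -0.0101, 0, 6.86], [60, -0.0099, -0.0089, 0, 6.86], [60, -0.0109, -0.0077, 0, 6.86], [60, -0.0117, -0.0063, 0, 6.86]]}}

```text
time: 7.55
tool_pos: [0.5327, 0.0481, 0.2393]
tool_rot: [-1.998, -2.423, 0.003]
ft_force: [0.6, 0.1, 0.9]
finger_gap: 0.0516
finger_force: 0.0
```

Call:
{"method": "drive_tool", "body": {"plan": [[60, -0.0124, -0.0049, 0, 6.86], [60, -0.0129, -0.0034, 0, 6.86], [60, 0, 0, 0, 0], [60, 0, 0, 0, 0]]}}

```text
time: 7.88
tool_pos: [0.5283, 0.0224, 0.24]
tool_rot: [-2.264, -2.177, 0.002]
ft_force: [1.1, 0.9, -1.3]
finger_gap: 0.051
finger_force: 0.0
```

```bash
python3 -c "
from h import *
path((.5315,.023,.125),-2.4,4)
cams.capture('side'); print(find('side','tab'))
cams.capture('top'); print(find('top','tab'))"
```

```text
[100,0.0002,0.0008,0.0287,0.04]
[100,0.0002,0.0008,0.0287,0.04]
[100,0.0002,0.0008,0.0287,0.04]
[100,0.0002,0.0008,0.0287,0.04]
pos [0.5283 0.0224 0.24  ] ang -2.2429261662314453 F [ 1.1226  0.885  -1.3159] gap 0.051014967149479916 ff 0.0 t 7.8833
[(0.77, array([0.5322, 0.0217, 0.1548])), (0.58, array([0.5226, 0.1134, 0.1414]))]
[]
```

Call:
{"method": "drive_tool", "body": {"plan": [[50, 0, 0.001, 0.03, 0], [50, 0, 0.001, 0.03, 0], [50, 0, 0.001, 0.03, 0], [50, 0, 0, 0.014, 0], [50, 0, 0, 0.014, 0]]}}

```text
time: 8.5
tool_pos: [0.531, 0.0231, 0.1209]
tool_rot: [-2.264, -2.177, 0.003]
ft_force: [-0.2, -0.3, 0.6]
finger_gap: 0.0426
finger_force: 0.0
```

Call:
{"method": "drive_tool", "body": {"plan": [[50, 0, 0, 0, 0], [10, 0, 0, 0, 0], [10, 0, 0, 0, 0], [0, 0, 0, 0, 0], [0, 0, 0, 0, 0]]}}

```text
time: 8.92
tool_pos: [0.5317, 0.0228, 0.1241]
tool_rot: [-2.266, -2.174, -0.001]
ft_force: [-4.4, 1.4, 5.5]
finger_gap: 0.0105
finger_force: 59.2
```

Call:
{"method": "drive_tool", "body": {"plan": [[0, 0, 0, 0, 0], [0, 0, 0, 0, 0]]}}

```text
time: 9.08
tool_pos: [0.5318, 0.0228, 0.1241]
tool_rot: [-2.267, -2.174, -0.001]
ft_force: [-4.5, 0.6, 6.1]
finger_gap: 0.0106
finger_force: 59.4
```

```bash
python3 -c "
from h import *
path((.526,-.077,.122),-2.4,1)
cams.capture('side'); print(find('side','knob'),find('side','tab'),find('side','mark'),find('side','pointer'))"
```

```text
[100,-0.0999,-0.0016,0.0020,0.02]
pos [0.5318 0.0228 0.1241] ang -2.3781478192684227 F [-4.4956  0.6341  6.0722] gap 0.010572702745303942 ff 59.44720387458801 t 9.0833
[] [(0.77, array([0.5324, 0.0209, 0.1539]))] [] [(0.93, array([0.5228, 0.1116, 0.1363]))]
```

Gripped the tab (10.6 mm gap, 59 N). Slide about 100 mm, then measure.

Call:
{"method": "drive_tool", "body": {"plan": [[0, -0.01, 0, 0, 0], [0, -0.02, 0, 0, 0], [0, -0.02, 0, 0, 0], [0, -0.02, 0, 0, 0], [0, -0.02, 0, 0, 0]]}}

```text
time: 9.75
tool_pos: [0.527, -0.0672, 0.1241]
tool_rot: [-2.264, -2.174, -0.001]
ft_force: [-9.7, 4.4, 10.5]
finger_gap: 0.0103
finger_force: 60.1
```

Call:
{"method": "drive_tool", "body": {"plan": [[0, -0.01, 0, 0, 0], [0, 0, 0, 0, 0], [0, 0, 0, 0, 0]]}}

```text
time: 10.0
tool_pos: [0.5264, -0.0792, 0.1241]
tool_rot: [-2.269, -2.171, 0.002]
ft_force: [-12.5, -1.0, 12.5]
finger_gap: 0.0104
finger_force: 60.2
```

```bash
cat >> h.py <<'E'
def white(im,z,uv0,uv1):
    pass
E
python3 -c "
from h import *
path((.526,-.077,.122),-2.4,1)
snap('side','s7'); print(find('side','knob'),find('side','mark'),find('side','pointer'),find('side','tab'))
snap('top','t7'); print(find('top','knob'),find('top','mark'),find('top','pointer'))
a=cv2.resize(cv2.imread('pics/s7.png')[120:240,190:290],None,fx=4,fy=4,interpolation=cv2.INTER_CUBIC)
b=cv2.resize(cv2.imread('pics/t7.png')[180:260,180:280],None,fx=4,fy=6,interpolation=cv2.INTER_CUBIC)
cv2.imwrite('pics/cmp4.png',np.hstack([a,b]))"
```

```text
[100,0.0021,-0.0005,0.0021,-0.12]
pos [ 0.5264 -0.0792  0.1241] ang -2.522270929126748 F [-12.4931  -0.9833  12.549 ] gap 0.010389806682396842 ff 60.163081884384155 t 10.0
[] [] [] [(0.78, array([ 0.5273, -0.0789,  0.1559]))]
[(0.67, array([0.5492, 0.1103, 0.2044]))] [(0.6, array([0.5296, 0.1289, 0.1313])), (0.49, array([0.5313, 0.1137, 0.1407]))] [(0.96, array([0.5307, 0.114 , 0.1391]))]
```

View pics/cmp4.png

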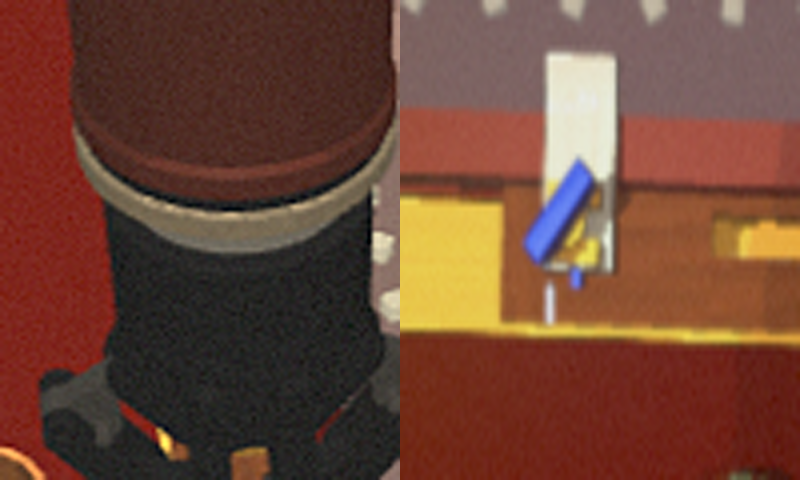

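The top view shows the white mark at about (217.3, 230.5) and the pointer at (224, 227), so the door is still about 13 mm open. The plunger is out. I'll measure this numerically.

```bash
cat > gap.py <<'E'
from h import *
def gap(im,yaw=-0.042):
    """case-y of mark minus pointer, by top view"""
    h=cv2.cvtColor(im,cv2.COLOR_BGR2HSV).astype(int)
    u,v=np.meshgrid(np.arange(560),np.arange(420))
    wh=np.clip(150-h[...,1],0,None)*(h[...,2]>100)*(v>=227)*(v<=233)*(u>205)*(u<245)
    bl=((h[...,0]>105)&(h[...,0]<130)&(h[...,1]>110)&(h[...,2]>60)&(v>=225)&(v<=229)&(u>217)&(u<232)).astype(float)*h[...,1]
    c=[]
    for m in (wh,bl): c.append((float((u*m).sum()/m.sum()),float((v*m).sum()/m.sum()),int((m>0).sum())))
    ey=np.array([-np.sin(yaw),np.cos(yaw)])
    M=ray("top",*c[0][:2],.130)
    for z in (.136,.139,.142): print("z",z,"door",round(1000*float((M-ray("top",*c[1][:2],z))[:2]@ey),2),"mm")
    print(c,M)
if __name__=="__main__":
    import sys; im=snap("top",sys.argv[1]) if len(sys.argv)>1 else cv2.imread("pics/t7.png"); gap(im)
    o=sensors.get_obs(); print(o["tool_pos"],np.array(o["ft_force"]),o["time"])
    if len(sys.argv)<=1: gap(im,-0.042); print(im[226:234,212:224].max(2)); print(im[222:231,219:230,0].astype(int)-im[222:231,219:230,2])
E
python3 gap.py
```

```text
z 0.136 door 11.93 mm
z 0.139 door 12.32 mm
z 0.142 door 12.7 mm
[(217.86306306306307, 229.71747747747747, 42), (223.61993769470405, 225.7866043613707, 5)] [0.5221 0.1272 0.13  ]
[ 0.5264 -0.0783  0.1241] [-11.6086  -0.9706  11.9627] 10.45
z 0.136 door 11.93 mm
z 0.139 door 12.32 mm
z 0.142 door 12.7 mm
[(217.86306306306307, 229.71747747747747, 42), (223.61993769470405, 225.7866043613707, 5)] [0.5221 0.1272 0.13  ]
[[147 143 144 145 145 147 141 142 141 144 132 214]
 [147 144 145 146 156 170 143 145 146 143 133 197]
 [146 147 144 151 178 217 166 148 143 141 138 136]
 [147 147 143 147 181 220 167 149 143 139 140 141]
 [148 143 143 149 177 220 168 148 146 144 141 144]
 [148 142 140 149 181 221 180 152 146 145 148 147]
 [148 146 143 152 181 219 183 155 149 149 148 148]
 [170 165 159 162 181 215 188 170 167 170 168 163]]
[[ -71 -107 -112 -117 -120 -134 -144 -143 -143 -137  -95]
 [ -65  -72  -80  -98 -107 -122 -121 -130 -130 -125  -85]
 [ -29  -26  -30  -22   11    1  -35  -52  -55  -55  -45]
 [ -52  -49  -45   20  102  115   30  -32  -46  -50  -45]
 [ -94  -96  -81   -6  100  122   36  -58  -88  -91  -88]
 [ -90  -93  -83  -18   75   98   14  -62  -92  -95  -93]
 [ -84  -93  -90  -76  -51  -44  -68  -89  -90  -92  -93]
 [ -82  -97  -93  -91  -90  -92  -91  -91  -93  -90  -92]
 [ -83  -96  -95  -97  -96  -95  -94  -96  -98  -95  -93]]
```

```bash
python3 - <<'E'
s=open('gap.py').read()
a=s.index("    wh="); b=s.index("    c=[]")
s=s[:a]+'''    g=im.max(2).astype(float); r=np.zeros_like(g); r[228:233,207:243]=g[228:233,207:243]; 
    wh=np.clip(r-np.median(r[228:233,207:243],axis=None)-12,0,None)
    d=im[...,0].astype(float)-im[...,2]; bl=np.zeros_like(d); bl[225:228,218:231]=np.clip(d[225:228,218:231]+75,0,None)
'''+s[b:]
s=s.replace("    if len(sys.argv)<=1: gap(im,-0.042);","    if 0:")
open('gap.py','w').write(s)
E
python3 gap.py
```

```text
z 0.136 door 13.9 mm
z 0.139 door 14.28 mm
z 0.142 door 14.66 mm
[(216.93047034764825, 230.11860940695297, 15), (223.69242902208202, 225.83648790746582, 24)] [0.5214 0.1291 0.13  ]
[ 0.5264 -0.0783  0.1241] [-11.6086  -0.9706  11.9627] 10.45
```

Call:
{"method": "drive_tool", "body": {"plan": [[0, -0.005, 0, 0, 0], [0, -0.005, 0, 0, 0], [0, -0.0025, 0, 0, 0], [0, 0, 0, 0, 0], [0, 0, 0, 0, 0]]}}

```text
time: 10.87
tool_pos: [0.5259, -0.0905, 0.1241]
tool_rot: [-2.267, -2.172, 0.001]
ft_force: [-11.5, -0.5, 12.4]
finger_gap: 0.0104
finger_force: 60.2
```

```bash
python3 gap.py t8
```

```text
z 0.136 door 25.34 mm
z 0.139 door 25.73 mm
z 0.142 door 26.11 mm
[(211.20263591433277, 229.9961559582647, 40), (223.75325379609544, 225.81344902386118, 23)] [0.5219 0.1404 0.13  ]
[ 0.5258 -0.0906  0.1241] [-12.7321   0.004   12.3613] 10.9167
```

The yellow rail to the left has come into the window, so I'll narrow it.

```bash
sed -i 's/207:243/214:238/g' gap.py; python3 - <<'E'
from gap import *
im=cv2.imread("pics/t8.png"); gap(im); print(im[226:234,210:230].max(2))
E
```

```text
z 0.136 door 1.44 mm
z 0.139 door 1.83 mm
z 0.142 door 2.21 mm
[(223.2906976744186, 230.13662790697674, 15), (223.75325379609544, 225.81344902386118, 23)] [0.521  0.1165 0.13  ]
[[225 189 153 148 151 151 148 150 146 142 140 140 135 214 221 117 112 143
  141 140]
 [226 186 154 148 150 150 149 151 149 144 144 144 143 211 216 114 122 143
  143 140]
 [225 186 152 149 151 151 156 151 146 144 147 149 162 192 178 141 143 141
  140 141]
 [225 186 150 150 146 148 150 150 150 143 142 150 163 192 186 150 145 142
  140 141]
 [220 175 152 148 142 145 151 150 147 145 144 146 163 194 187 150 145 145
  143 144]
 [222 172 151 145 142 148 151 151 149 146 144 149 164 194 184 154 149 145
  145 148]
 [222 172 152 145 146 149 154 151 150 148 146 150 169 200 186 155 147 148
  145 148]
 [223 187 173 168 159 160 165 165 165 163 161 168 187 219 187 160 153 157
  156 162]]
```

Call:
{"method": "drive_tool", "body": {"plan": [[0, -0.002, 0, 0, 0], [0, 0, 0, 0, 0], [0, 0, 0, 0, 0]]}}

```text
time: 11.17
tool_pos: [0.5257, -0.0921, 0.1241]
tool_rot: [-2.266, -2.172, 0.001]
ft_force: [-11.2, 0.8, 12.6]
finger_gap: 0.0105
finger_force: 60.3
```

```bash
python3 gap.py t9
```

```text
z 0.136 door 0.25 mm
z 0.139 door 0.63 mm
z 0.142 door 1.02 mm
[(223.89915966386553, 230.12394957983193, 15), (223.7586956521739, 225.81304347826088, 23)] [0.521  0.1153 0.13  ]
[ 0.5257 -0.092   0.124 ] [-12.1125  -0.2287  13.5952] 11.2167
```

Call:
{"method": "drive_tool", "body": {"plan": [[60, 0, 0, 0, 0], [60, 0, 0, 0, 0], [60, 0, 0, 0, 0], [60, 0, 0, 0, 0]]}}

```text
time: 11.55
tool_pos: [0.5276, -0.0919, 0.1232]
tool_rot: [2.266, 2.174, 0.001]
ft_force: [1.2, -0.3, -0.5]
finger_gap: 0.0511
finger_force: 0.0
```

Call:
{"method": "drive_tool", "body": {"plan": [[60, 0, 0, -0.03, 0], [60, 0, 0, -0.04, 0], [60, 0, 0, -0.04, 0], [60, 0, 0, 0, 0], [60, 0, 0, 0, 0]]}}

```text
time: 11.97
tool_pos: [0.5287, -0.0921, 0.2353]
tool_rot: [2.265, 2.173, 0.006]
ft_force: [0.2, 0.4, 0.3]
finger_gap: 0.0513
finger_force: 0.0
```

```bash
python3 gap.py t10; python3 -c "
from h import *
path((.546,.1137,.234),45.6,8)
print(find('top','knob'))"
```

```text
z 0.136 door 0.22 mm
z 0.139 door 0.6 mm
z 0.142 door 0.99 mm
[(223.9311111111111, 230.14888888888888, 15), (223.77650897226755, 225.80967917346385, 23)] [0.521  0.1152 0.13  ]
[ 0.5276 -0.0919  0.2334] [-0.4924 -0.1331 -1.1001] 12.0167
[100,0.0258,0.0012,-0.0001,-6.00]
[100,0.0255,0.0039,-0.0001,-6.00]
[100,0.0250,0.0066,-0.0001,-6.00]
[100,0.0241,0.0091,-0.0001,-6.00]
[100,0.0230,0.0116,-0.0001,-6.00]
[100,0.0217,0.0140,-0.0001,-6.00]
[100,0.0201,0.0161,-0.0001,-6.00]
[100,0.0183,0.0182,-0.0001,-6.00]
pos [ 0.5276 -0.0919  0.2334] ang -2.3700427209510857 F [-0.4924 -0.1331 -1.1001] gap 0.05149226600692055 ff 0.0 t 12.0167
[(0.7, array([0.5449, 0.1119, 0.2056]))]
```

The door stayed within 1 mm of shut on release. Back to the knob.

Call:
{"method": "drive_tool", "body": {"plan": [[60, 0.0258, 0.0012, 0, -6], [60, 0.0255, 0.0039, 0, -6], [60, 0.025, 0.0066, 0, -6], [60, 0.0241, 0.0091, 0, -6], [60, 0.023, 0.0116, 0, -6]]}}

```text
time: 12.48
tool_pos: [0.5376, 0.0377, 0.2311]
tool_rot: [-1.619, -2.69, 0.003]
ft_force: [0.4, 0.1, -0.4]
finger_gap: 0.0513
finger_force: 0.0
```

Call:
{"method": "drive_tool", "body": {"plan": [[60, 0.0217, 0.014, 0, -6], [60, 0.0201, 0.0161, 0, -6], [60, 0.0183, 0.0182, 0, -6], [60, 0, 0, 0, 0], [60, 0, 0, 0, 0]]}}

```text
time: 12.9
tool_pos: [0.5446, 0.1151, 0.2309]
tool_rot: [-1.182, -2.908, 0.004]
ft_force: [-0.8, -1.3, 0.1]
finger_gap: 0.0512
finger_force: 0.0
```

```bash
python3 -c "
from h import *
path((.546,.1137,.171),45.6,2)
cams.capture('side');print(find('side','knob'))"
```

```text
[100,-0.0010,0.0001,0.0299,0.09]
[100,-0.0010,0.0001,0.0299,0.09]
pos [0.5446 0.1151 0.2309] ang 45.77311051442477 F [-0.761  -1.2735  0.1139] gap 0.051235033155274744 ff 0.0 t 12.9
[(0.63, array([0.5455, 0.112 , 0.2026]))]
```

Call:
{"method": "drive_tool", "body": {"plan": [[60, -0.001, 0, 0.03, 0], [60, -0.001, 0, 0.029, 0], [60, 0, 0, 0, 0], [0, 0, 0, 0, 0], [0, 0, 0, 0, 0]]}}

```text
time: 13.42
tool_pos: [0.5475, 0.1115, 0.1752]
tool_rot: [1.189, 2.907, 0.001]
ft_force: [-0.2, -0.1, 1.3]
finger_gap: 0.0278
finger_force: 0.0
```

Call:
{"method": "drive_tool", "body": {"plan": [[0, 0, 0, 0, 0], [0, 0, 0, 0, 0], [0, 0, 0, 0, 0], [0, 0, 0, 0, 0], [0, 0, 0, 0, 0]]}}

```text
time: 13.83
tool_pos: [0.5474, 0.1114, 0.1758]
tool_rot: [1.188, 2.907, 0.001]
ft_force: [-3.7, -3.3, 6.4]
finger_gap: 0.0076
finger_force: 60.5
```

Call:
{"method": "drive_tool", "body": {"plan": [[0, 0, 0, -0.002, 0], [0, 0, 0, -0.002, 0], [0, 0, 0, 0, 0]]}}

```text
time: 14.08
tool_pos: [0.547, 0.1115, 0.1779]
tool_rot: [1.188, 2.908, -0.001]
ft_force: [0.5, -3.1, -8.8]
finger_gap: 0.0074
finger_force: 58.7
```

Call:
{"method": "drive_tool", "body": {"plan": [[0, 0, 0, 0, 6.9], [0, 0, 0, 0, 6.9], [0, 0, 0, 0, 6.9], [0, 0, 0, 0, 6.9], [0, 0, 0, 0, 6.9]]}}

```text
time: 14.5
tool_pos: [0.5463, 0.111, 0.1771]
tool_rot: [-2.004, -2.419, 0.004]
ft_force: [-0.2, -4.5, -8.9]
finger_gap: 0.0077
finger_force: 58.8
```

Call:
{"method": "drive_tool", "body": {"plan": [[0, 0, 0, 0, 6.9], [0, 0, 0, 0, 6.7], [0, 0, 0, 0, 0], [0, 0, 0, 0, 0]]}}

```text
time: 14.83
tool_pos: [0.546, 0.111, 0.1769]
tool_rot: [-2.271, -2.171, 0.005]
ft_force: [-1.7, -4.7, -9.2]
finger_gap: 0.0076
finger_force: 58.8
```

Call:
{"method": "drive_tool", "body": {"plan": [[0, 0, 0, 0.004, 0], [0, 0, 0, 0.004, 0], [0, 0, 0, 0.003, 0], [0, 0, 0, 0, 0], [0, 0, 0, 0, 0]]}}

```text
time: 15.25
tool_pos: [0.5461, 0.1109, 0.1661]
tool_rot: [-2.27, -2.172, 0.004]
ft_force: [-1.7, -4.0, -6.2]
finger_gap: 0.0077
finger_force: 59.1
```

Call:
{"method": "drive_tool", "body": {"plan": [[0, 0, 0, 0.003, 0], [0, 0, 0, 0.003, 0], [0, 0, 0, 0, 0], [0, 0, 0, 0, 0]]}}

```text
time: 15.58
tool_pos: [0.5466, 0.1111, 0.1623]
tool_rot: [-2.27, -2.172, 0.001]
ft_force: [-8.3, -6.2, 10.5]
finger_gap: 0.0075
finger_force: 61.1
```

Call:
{"method": "drive_tool", "body": {"plan": [[50, 0, 0, 0, 0], [60, 0, 0, 0, 0], [60, 0, 0, 0, 0], [60, 0, 0, 0, 0], [60, 0, 0, 0, 0]]}}

```text
time: 16.0
tool_pos: [0.5471, 0.1126, 0.161]
tool_rot: [2.269, 2.173, 0.001]
ft_force: [-0.3, 0.8, 0.1]
finger_gap: 0.0511
finger_force: 0.0
```

Call:
{"method": "drive_tool", "body": {"plan": [[60, 0, 0, -0.03, 0], [60, 0, 0, -0.04, 0], [60, 0, 0, -0.04, 0], [60, 0, 0, 0, 0], [60, 0, 0, 0, 0]]}}

```text
time: 16.42
tool_pos: [0.5483, 0.1126, 0.2734]
tool_rot: [2.268, 2.172, 0.007]
ft_force: [-1.1, 0.6, -0.4]
finger_gap: 0.0513
finger_force: 0.0
```

Call:
{"method": "drive_tool", "body": {"plan": [[60, 0.04, 0, -0.01, 0], [60, 0.04, 0, 0, 0], [60, 0.04, 0, 0, 0], [60, 0.04, 0, 0, 0], [60, 0.04, 0, 0, 0]]}}

```text
time: 16.83
tool_pos: [0.5549, 0.3139, 0.2795]
tool_rot: [-2.268, -2.172, 0.002]
ft_force: [1.7, 0.1, -0.7]
finger_gap: 0.0514
finger_force: 0.0
```

```bash
python3 gap.py t11; python3 -c "
from h import *
im=snap('side','s11'); print(find('side','knob'),find('side','cup'),find('side','bell'),find('side','dish'))
print(find('top','knob'))
g=lambda n:cv2.resize(cv2.imread(f'pics/{n}.png')[120:240,190:256],None,fx=4,fy=4,interpolation=cv2.INTER_CUBIC)
t=cv2.resize(cv2.imread('pics/t11.png')[195:245,190:250],None,fx=4,fy=9.6,interpolation=cv2.INTER_CUBIC)
def rows(n):
    d=cv2.inRange(cv2.cvtColor(cv2.imread(f'pics/{n}.png'),cv2.COLOR_BGR2HSV),(108,150,60),(130,255,255)); ys,xs=np.where(d[120:185,225:265]); return xs.min()+225,xs.max()+225,ys.min()+120,ys.max()+120
print(rows('side0'),rows('s11'))
cv2.imwrite('pics/cmp5.png',np.hstack([g('side0'),g('s11'),t]))"
```

```text
z 0.136 door 0.27 mm
z 0.139 door 0.66 mm
z 0.142 door 1.04 mm
[(223.91754756871035, 230.15010570824523, 15), (223.78851174934726, 225.80626631853787, 24)] [0.521  0.1153 0.13  ]
[0.5522 0.3241 0.2778] [-6.8323  6.712  -1.2781] 16.8833
[(0.77, array([0.5475, 0.1093, 0.1888])), (0.56, array([0.7017, 0.2539, 0.1282]))] [(0.67, array([ 0.4272,  0.0346, -0.0024]))] [] [(0.67, array([ 0.6832, -0.0611,  0.1271]))]
[(0.57, array([0.5464, 0.1112, 0.1924]))]
(np.int64(234), np.int64(246), np.int64(145), np.int64(183)) (np.int64(234), np.int64(247), np.int64(145), np.int64(183))
```

View pics/cmp5.png

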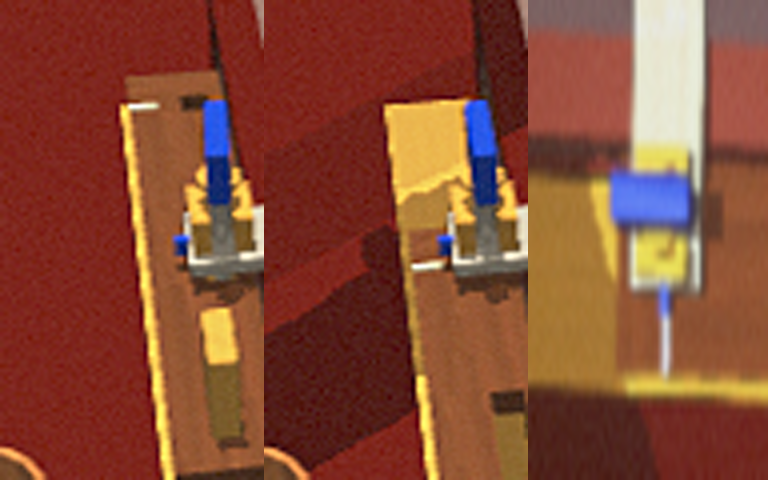

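The knob is back at its starting height, with the blue spanning rows 145–183 as at the start. It is straight, the mark at (665,340) lies under the pointer at (665,300) in the crop, and the cup, bell and dish haven't moved. I'll let the arm settle and hand in.

Call:
{"method": "drive_tool", "body": {"plan": [[60, 0, 0, 0, 0], [60, 0, 0, 0, 0], [60, 0, 0, 0, 0]]}}

```text
time: 17.43
tool_pos: [0.5558, 0.3112, 0.2811]
tool_rot: [-2.27, -2.171, -0.001]
ft_force: [-0.0, 0.5, 0.6]
finger_gap: 0.0511
finger_force: 0.0
```

```bash
python3 -c "
from rig import ctrl
print(ctrl.hand_in())"
```

```text
the job is handed in; nothing more can be done
None
```

I closed the case and handed the job in at about 17.4 s; no verdict came back. In the last pictures the door was about 1 mm or less from shut, the pin was home with the knob twisted back, and the cup, bell and dish stood where they were.

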